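# Crimp the ear cup in the locking pliers and release it

## Robot

A 6-joint arm with a two-finger parallel gripper is mounted at the origin on a cart in front of the work surface, level with it; the furniture and walls round the work are solid. World frame = base frame: x ahead of the robot, y to its left, z up, the work surface at z = 0. Lengths are in m, angles in degrees, forces in N, time in s.
With the tool pointing down it reaches from about 0.425 to 0.925 m from the base axis. Payload 12.5 kg.
Tool frame: the origin (TCP) lies between the finger pads; the fingertips stand 19 mm ahead of it and the grasp point (between the pads) is the TCP; z points along the fingers, y is the direction in which the jaws open and shut (so a half turn about z gives the same grasp; the last joint's range is limited). The gripper opens to 85 mm and grips with 20 to 120 N. Pads are 22 mm wide; open, the fingers measure 114 mm over their backs; the gripper's body (76 mm by 85 mm) begins 54 mm behind the grasp point. The pads swing forward as they close: fully open they stand 13 mm farther back than shut.
Start: joints at [66.944, 28.126, 89.318, -0, 62.55, -6.05], TCP at [0.183, 0.598, 0.25] pointing down, gripper open.
Joint ranges: [-177.58, 177.58], [-47.91, 125.51], [2.72, 160], [-65.01, 245.01], [3.68, 167.84], [-153.87, 153.87]. Speed limits (degrees/s): [127.2, 127.2, 159.86, 180, 180, 180].

## Interface

Orientations are given as [roll, pitch, yaw] about the fixed x, y, z axes, in that order (R = Rz(yaw) Ry(pitch) Rx(roll)).
In Python, from plant import monitor, viewer, sign_off gives the robot as it stands. The module is installed in compiled form; this text tells all that it offers.
- The arm moves only by the shell command python3 -m pendant 'ROWS' [FORCE]. ROWS is JSON, a list of rows, each a list of 3 entries, a list of its own where there are three numbers: the shift along the world's x, y, z in units of 40 mm (1.0 is 40 mm), then the turn about the world's z in units of 6 degrees (1.0 is 6 degrees), then the closure in counts, from 0 (fully open) to 255 (shut). In form: [[[dx, dy, dz], twist, fingers], ...]. A call has 1 to 12 rows; each row is the pose to reach, as a shift and turn from the pose measured when the call began; what a row does not reach only later rows make up. A row lasts 1/12 s, in which the tool goes at most 41.7 mm and 7.16 degrees, less where a joint would pass 70% of its speed; a pose out of reach is approached as far as the arm can. A call with a gripper value outside its range is refused whole. The fingers move at their own pace and stop on an object; FORCE is the grip in N (left out, the last holds). Time passes only in rows, so rows that repeat a pose let the fingers close. It gives the time, the measured TCP pose, the force and the opening at its end, in the units of the state.
- monitor.get_state(): the state, without advancing time (a new reading comes with each control period).
- viewer.capture(name): name is "scene" or "top" or "wrist"; returns (picture, depth): 480x640x3 uint8, red, green, blue; 480x640 float32, m along the optical axis (not along the pixel's ray), 0 where there is no reading.
- viewer.get_calibration(name): a dict with "mtx" (3x3 intrinsics, pixels), "pose" (4x4, takes a point from camera to world coordinates). Camera axes: x right, y up, looking along -z (the intrinsics and any distortion apply to the point x, -y, -z); pixel columns grow to the right and rows downward; lengths in m; the calibration is good to about 2 mm. A picture is of the moment at which its call begins: read the wrist's pose just before it. get_calibration takes no time and is no camera call; for the wrist camera it gives the pose at the moment of the call.
- sign_off(): hands the job in, once; it reports no verdict.
The state is a dict: "t": time; "q": joint angles; "joint_velocities": joint speeds; "effort": joint torques, N m; "tool_pos": TCP position; "orientation": TCP orientation; "wrist_force": force on the tool from outside, world axes, zero at the start; "wrist_torque": the same for the moment, N m; "opening": finger opening in m.
Only numpy, scipy, OpenCV 4.12 (cv2) and the standard library are available. Lean on these libraries where they do the work, as an engineer would, in place of code of your own. Each camera call takes 0.05 s, during which the arm holds its last target. There are 200 camera calls.

## Task

Two locking pliers are bolted flat to the bench; a small silver cup with a stone sits between the jaws of one of them. Squeeze the handles of those pliers together until they lock over centre on the cup and let go, so that they hold by themselves; then pull their release lever outwards, away from the other handle, so that they spring fully open again. Leave the cup sitting on its rest between the jaws, leave the other pliers alone, and finish with the gripper clear.

Things in the scene. Friction and masses are not known exactly. Their poses are not given: they have to be found in the camera images.
- press_grip (a point): Steel locking pliers with the cup, lying flat on a foot plate: point midway between the handles, 44 mm up, 85 mm behind the rivet (63 mm high). x to the jaws, y left, z up. Handle bars 8 wide, 22 high, z 33-55 mm, straight from 31 to 121 mm behind the rivet; outside width here 63 mm open, 36 locked. They close along y, symmetrically; 5-15 N each; shut to the stop they stay locked.
- press_lever: Their release lever. Origin: its hinge, in the end of the left (+y) handle, 44 mm up; -x runs to the tip, beyond the handle ends. 28-60 mm out: upright tab 6 mm thick, z 30-64 mm. Open: splayed left. Locked: along the pliers, 12 mm left of midline, free bench to its right; drawn left 15-25 mm (2-6 N) it trips the lock and springs left, 45 mm in all.
- press_handle (a joint): Squeeze angle (rad) of each handle of the pliers with the cup: 0 fully open, 0.075 dead centre, 0.15 locked at the stop. A spring drives it to 0 below the dead centre and to 0.15 above it.
- cup_center (a point): Centre of the little silver cup with a domed stone (20 x 25 x 11 mm, loose). It sits on a narrow rest, its underside 36 mm above the bench, between the jaws of the pliers to be used, 50 mm beyond their rivet. It need not be touched.
- spare_handle (a joint): The same angle for the other pliers, which look alike but have nothing between their jaws and stand open (0), about 0.2 m to the left or right of the first. Not to be worked.

How it is judged:
By the outcome, as a careful person would: the job done as asked, in the order asked, and still so for the second after the job is handed in, with the robot touching nothing.
It also fails if it takes over 32 s, if anything falls off the work surface, if the arm or the gripper's body presses on something with over 40 N, if the wrist force passes 120 N, or if a joint passes its speed limit or range.

## Working session

There is one attempt and no reset: what is moved stays moved. The work goes in short steps, Python scripts to look and compute and a shell command to move; the robot and the scene stay as the last step left them, time stands still between calls to the robot, and variables do not carry over. Pictures are saved under pics/ and viewed, about 8 in all and at most 12, crops included, and the job is handed in when it is done.

```bash
mkdir -p pics; cat > h.py <<'E'
import numpy as np, cv2
from plant import monitor, viewer, sign_off
def cap(n):
    c=viewer.get_calibration(n); p,d=viewer.capture(n); return p,d,c
def world(d,c):
    K=np.array(c["mtx"]);T=np.array(c["pose"]);v,u=np.mgrid[0:480,0:640]
    X=np.stack([(u-K[0,2])/K[0,0]*d,-(v-K[1,2])/K[1,1]*d,-d],-1)
    return X@T[:3,:3].T+T[:3,3]
E
python3 - <<'E'
from h import *
s=monitor.get_state();print(s['t'],s['tool_pos'],s['orientation'],s['opening'])
for n in("top","scene"):
    p,d,c=cap(n);cv2.imwrite(f'pics/{n}1.png',p[:,:,::-1]);np.savez(f'{n}1.npz',p=p,d=d,K=c['mtx'],T=c['pose']);print(c)
    W=world(d,c);print([W[r,q].round(3).tolist() for r,q in((100,100),(240,320),(400,500))])
E
```

```text
0.0 [0.18270332 0.59747689 0.24970915] [-1.79935419e+02 -5.00747628e-03  1.62992435e+02] 0.08527355861413774
{'mtx': array([[571.06573176,   0.        , 322.70815425],
       [  0.        , 571.06573176, 235.93658808],
       [  0.        ,   0.        ,   1.        ]]), 'pose': array([[-0.03344134,  0.97896032, -0.20129173,  0.4229413 ],
       [-0.99942248, -0.03153994,  0.01264668, -0.02224908],
       [ 0.00603187,  0.20159841,  0.97944969,  0.90096931],
       [ 0.        ,  0.        ,  0.        ,  1.        ]])}
[[1.02, 0.471, -0.345], [0.601, -0.029, 0.003], [0.324, -0.365, -0.228]]
{'mtx': array([[444.57514848,   0.        , 314.51464554],
       [  0.        , 444.57514848, 239.23317293],
       [  0.        ,   0.        ,   1.        ]]), 'pose': array([[ 0.81651464,  0.30235753, -0.49181679,  0.17596606],
       [-0.57722759,  0.44318111, -0.68585626, -0.61743535],
       [ 0.01059011,  0.8439019 ,  0.53639298,  0.51251602],
       [ 0.        ,  0.        ,  0.        ,  1.        ]])}
[[0.483, 1.145, 0.07], [0.654, 0.029, -0.0], [0.619, -0.443, -0.001]]
```

View pics/top1.png

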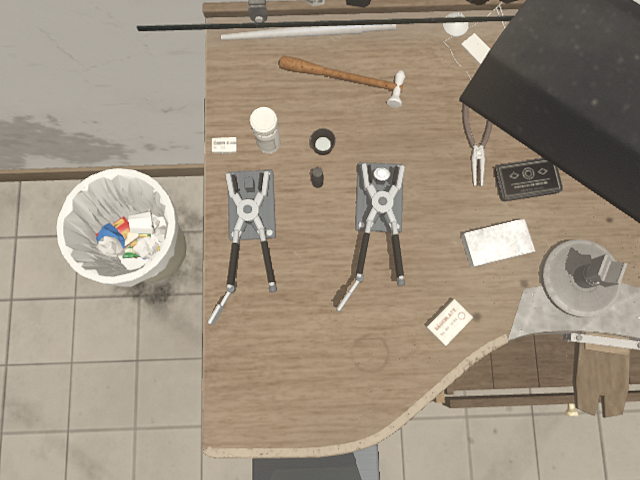

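The top view shows two pliers with jaws up (+x). The right pair, rivet about (383,202), has the cup at (382,174). Its handle ends are at (358,278) and (401,282), and its lever tip is at (338,308). The left pair's rivet is at (247,209) and it is empty. A dark object hangs over the upper right.

```bash
python3 - <<'E'
from h import *
z=np.load('top1.npz');W=world(z['d'],dict(mtx=z['K'],pose=z['T']))
def ray(u,v,h):
    K,T=z['K'],z['T'];r=T[:3,:3]@np.array([(u-K[0,2])/K[0,0],-(v-K[1,2])/K[1,1],-1]);o=T[:3,3];return o+r*(h-o[2])/r[2]
for n,u,v in(('rivet',383,202),('Lend',358,279),('Rend',401,282),('tip',338,308),('Lmid',365,255),('Rmid',396,255),('cup',382,174),('rivet2',247,209),('black',560,100),('black2',475,100),('bar',300,25),('ped',580,275),('cup post',605,270)):
    w=np.median(W[v-1:v+2,u-1:u+2].reshape(-1,3),0);print(n,w.round(3))
# handle pixels: dark grips z 45-60
m=((W[:,:,2]>.045)&(W[:,:,2]<.062)).astype(np.uint8)
m[:, :330]=0;m[:,430:]=0;m[:210]=0;m[330:]=0
for r in range(215,312,8):
    x=np.nonzero(m[r])[0]
    if len(x):
        g=np.split(x,np.nonzero(np.diff(x)>2)[0]+1);print(r,[(W[r,a[0]].round(3).tolist(),W[r,a[-1]].round(3).tolist()) for a in g])
print(ray(383,202,.063))
E
```

```text
rivet [ 0.644 -0.126  0.062]
Lend [ 0.53  -0.084  0.051]
Rend [ 0.524 -0.148  0.05 ]
tip [ 0.487 -0.052  0.064]
Lmid [ 0.567 -0.096  0.053]
Rmid [ 0.564 -0.142  0.054]
cup [ 0.695 -0.129  0.046]
rivet2 [0.641 0.08  0.063]
black [ 0.601 -0.207  0.507]
black2 [ 0.621 -0.156  0.468]
bar [ 0.803 -0.012  0.29 ]
ped [ 0.526 -0.419  0.046]
cup post [ 0.527 -0.436  0.091]
215 [([0.628, -0.104, 0.053], [0.628, -0.119, 0.049]), ([0.629, -0.127, 0.045], [0.627, -0.144, 0.05])]
223 [([0.615, -0.1, 0.055], [0.617, -0.11, 0.046]), ([0.616, -0.133, 0.045], [0.614, -0.146, 0.052])]
231 [([0.604, -0.096, 0.05], [0.602, -0.103, 0.056]), ([0.602, -0.139, 0.052], [0.601, -0.146, 0.055])]
239 [([0.592, -0.093, 0.046], [0.59, -0.102, 0.053]), ([0.59, -0.139, 0.047], [0.588, -0.147, 0.055])]
247 [([0.578, -0.09, 0.054], [0.578, -0.098, 0.052]), ([0.578, -0.14, 0.046], [0.576, -0.148, 0.055])]
255 [([0.567, -0.087, 0.049], [0.566, -0.096, 0.054]), ([0.565, -0.14, 0.047], [0.564, -0.149, 0.054])]
263 [([0.554, -0.085, 0.051], [0.553, -0.092, 0.055]), ([0.552, -0.143, 0.057], [0.552, -0.149, 0.055])]
271 [([0.542, -0.081, 0.051], [0.542, -0.09, 0.052]), ([0.541, -0.142, 0.047], [0.539, -0.15, 0.056])]
279 [([0.531, -0.081, 0.049], [0.53, -0.09, 0.051]), ([0.529, -0.146, 0.048], [0.528, -0.152, 0.047])]
287 [([0.518, -0.073, 0.051], [0.519, -0.077, 0.048])]
295 [([0.506, -0.069, 0.061], [0.506, -0.069, 0.061])]
[ 0.64476647 -0.12628777  0.063     ]
```

View pics/scene1.png

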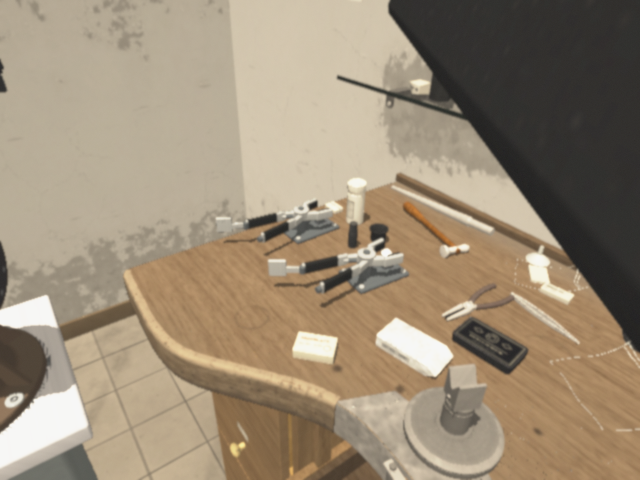

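```bash
python3 - <<'E'
from h import *
P=[]
for n in('top1','scene1'):
    z=np.load(n+'.npz');W=world(z['d'],dict(mtx=z['K'],pose=z['T']));d=z['d']
    m=(z['p'].max(2)<70)&(W[:,:,2]>.12)&(d>0)&(W[:,:,0]>.2)
    w=W[m];P.append(w);print(n,len(w),w.min(0).round(3),w.max(0).round(3))
w=np.vstack(P)
for y0 in np.arange(-.6,.3,.1):
    a=w[(w[:,1]>=y0)&(w[:,1]<y0+.1)]
    if len(a): print(round(y0,1),len(a),'x',a[:,0].min().round(3),'z',np.percentile(a[:,2],[0,5,50,100]).round(3), a[a[:,2].argmin()].round(3))
E
```

```text
top1 15136 [ 0.518 -0.283  0.286] [0.827 0.179 0.522]
scene1 46297 [ 0.2   -0.605  0.249] [0.847 0.656 0.505]
-0.6 37139 x 0.259 z [0.453 0.456 0.475 0.505] [ 0.278 -0.581  0.453]
-0.5 5972 x 0.34 z [0.452 0.457 0.477 0.499] [ 0.384 -0.448  0.452]
-0.4 1338 x 0.421 z [0.454 0.457 0.472 0.49 ] [ 0.427 -0.394  0.454]
-0.3 9766 x 0.502 z [0.288 0.457 0.489 0.522] [ 0.804 -0.218  0.288]
-0.2 4812 x 0.582 z [0.287 0.293 0.481 0.519] [ 0.805 -0.175  0.287]
-0.1 907 x 0.795 z [0.286 0.29  0.297 0.338] [ 0.805 -0.007  0.286]
-0.0 416 x 0.798 z [0.287 0.289 0.293 0.299] [0.804 0.038 0.287]
0.1 322 x 0.798 z [0.287 0.289 0.293 0.298] [0.804 0.162 0.287]
```

The dark slab is at z 0.45–0.52, and its edge passes about 64 mm beyond the grip point, so I'll approach low, from the near side. From the measurements, the midline yaw is about -4.5° and the grip point is about (0.559, -0.1195). The tool needs to turn about +12.5°.

```bash
python3 -m pendant '[[[1,-1,0],0.3,0],[[2,-2,0],0.6,0],[[3,-3,0],1,0],[[4,-4,0],1.3,0],[[5,-4.9,0],1.6,0],[[5.5,-5.8,0],2,0],[[5.8,-6.7,0],2.1,0],[[6.1,-7.6,0],2.1,0],[[6.4,-8.5,0],2.1,0],[[6.7,-9.4,0],2.1,0],[[7,-10.3,0],2.1,0],[[7,-10.3,0],2.1,0]]'
```

```text
t: 1.1
tool_pos: [0.4605, 0.1901, 0.2497]
orientation: [-179.9, -0.0, 175.6]
wrist_force: [0.2, 0.0, -0.9]
opening: 0.0853
```

```bash
python3 -m pendant '[[[0.2,-0.9,-0.4],0,0],[[0.3,-1.8,-0.8],0,0],[[0.4,-2.7,-1.2],0,0],[[0.5,-3.6,-1.6],0,0],[[0.6,-4.5,-2],0,0],[[0.7,-5.4,-2.4],0,0],[[0.8,-6.2,-2.8],0,0],[[1,-7,-3],0,0],[[1,-7.2,-3],0,0],[[1,-7.2,-3],0,0]]' && python3 - <<'E'
from h import *
p,d,c=cap('wrist');cv2.imwrite('pics/w1.png',p[:,:,::-1]);np.savez('w1.npz',p=p,d=d,K=c['mtx'],T=c['pose'])
print(np.array(c['pose']).round(3)); W=world(d,c)
m=(W[:,:,2]>.045)&(W[:,:,2]<.066)
for x in np.arange(.47,.66,.01):
    a=W[m&(abs(W[:,:,0]-x)<.001)&(W[:,:,1]<-.03)];y=np.sort(a[:,1])
    if len(y): print(x.round(2),[(round(float(g[0]),4),round(float(g[-1]),4)) for g in np.split(y,np.nonzero(np.diff(y)>.004)[0]+1)])
E
```

```text
t: 1.93
tool_pos: [0.5004, -0.0997, 0.129]
orientation: [-180.0, -0.1, 175.4]
wrist_force: [-0.7, -0.4, 0.9]
opening: 0.0855
[[ 0.08  -0.955 -0.285  0.43 ]
 [ 0.997  0.076  0.023 -0.093]
 [-0.001 -0.286  0.958  0.254]
 [ 0.     0.     0.     1.   ]]
0.49 [(-0.0573, -0.0497)]
0.5 [(-0.0649, -0.0569)]
0.51 [(-0.0713, -0.0633)]
0.52 [(-0.1515, -0.1414), (-0.0786, -0.0715)]
0.53 [(-0.1515, -0.1424), (-0.0898, -0.0792)]
0.54 [(-0.1501, -0.1407), (-0.0891, -0.08)]
0.55 [(-0.1493, -0.1403), (-0.0915, -0.0818)]
0.56 [(-0.1489, -0.1396), (-0.0938, -0.0844)]
0.57 [(-0.1477, -0.1388), (-0.0958, -0.087)]
0.58 [(-0.1472, -0.1383), (-0.0985, -0.0897)]
0.59 [(-0.1464, -0.1375), (-0.1007, -0.0916)]
0.6 [(-0.1447, -0.1375), (-0.1028, -0.0936)]
0.61 [(-0.1371, -0.1356), (-0.105, -0.0972)]
0.62 [(-0.1137, -0.1078)]
```

View pics/w1.png

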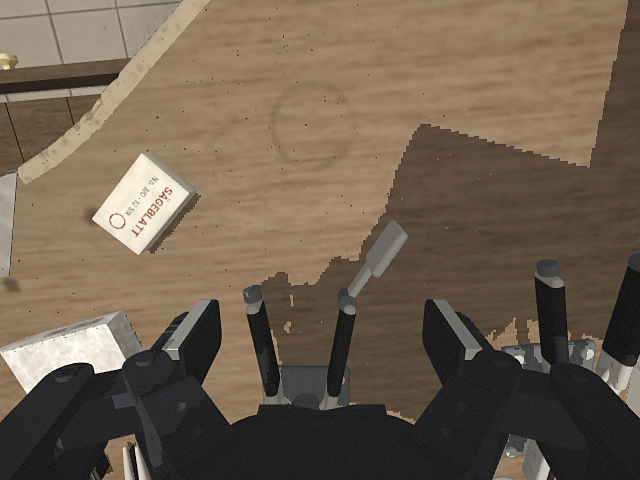

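The wrist view shows both handles between the open fingers (grips about (262,345) and (340,345)) and the lever at (385,250). The handle width at x=0.56 is 64.5 mm, close to the given 63. The midline there is y≈-0.117 and the yaw about -3.5°. Next I move over, go down and squeeze.

```bash
python3 -m pendant '[[[0.7,-0.4,-0.5],0.15,0],[[1.45,-0.44,-0.7],0.15,0],[[1.45,-0.44,-0.7],0.15,0],[[1.45,-0.44,-1.3],0.15,0],[[1.45,-0.44,-1.8],0.15,0],[[1.45,-0.44,-2.1],0.15,0],[[1.45,-0.44,-2.1],0.15,0]]' 40 && python3 -m pendant '[[[0,0,0],0,60],[[0,0,0],0,60],[[0,0,0],0,60],[[0,0,0],0,80],[[0,0,0],0,80],[[0,0,0],0,80]]' 40
```

```text
t: 2.57
tool_pos: [0.5572, -0.1143, 0.0438]
orientation: [180.0, -0.3, 176.5]
wrist_force: [-0.4, 0.8, -0.1]
opening: 0.0854
t: 3.07
tool_pos: [0.5576, -0.1141, 0.0449]
orientation: [-180.0, -0.2, 176.5]
wrist_force: [0.9, -0.4, 1.3]
opening: 0.0586
```

```bash
python3 -m pendant '[[[0,-0.07,0],0,95],[[0,-0.07,0],0,95],[[0,-0.07,0],0,110],[[0,-0.07,0],0,110],[[0,-0.07,0],0,125],[[0,-0.07,0],0,125],[[0,-0.07,0],0,125]]' 40
```

```text
t: 3.65
tool_pos: [0.5575, -0.1169, 0.0448]
orientation: [-180.0, -0.2, 176.5]
wrist_force: [-0.5, 0.3, -0.4]
opening: 0.0436
```

```bash
python3 -m pendant '[[[0,0,0],0,140],[[0,0,0],0,140],[[0,0,0],0,150],[[0,0,0],0,160],[[0,0,0],0,160],[[0,0,0],0,160],[[0,0,0],0,160],[[0,0,0],0,160]]' 50
```

```text
t: 4.32
tool_pos: [0.5575, -0.1179, 0.0453]
orientation: [-180.0, -0.2, 176.4]
wrist_force: [-5.5, -8.8, 6.2]
opening: 0.0345
```

```bash
python3 -m pendant '[[[0,0,0],0,100],[[0,0,0],0,60],[[0,0,0],0,30],[[0,0,0],0,30],[[0,0,0.7],0,30],[[0,0,1.4],0,30],[[-0.7,0.2,2.1],0,30],[[-1.4,0.4,2.1],0,30],[[-1.4,0.4,2.1],0,30]]' && python3 - <<'E'
from h import *
p,d,c=cap('wrist');cv2.imwrite('pics/w2.png',p[:,:,::-1])
W=world(d,c)
m=(W[:,:,2]>.045)&(W[:,:,2]<.068)
for x in np.arange(.44,.63,.01):
    a=W[m&(abs(W[:,:,0]-x)<.001)&(W[:,:,1]<-.03)];y=np.sort(a[:,1])
    if len(y): print(x.round(2),[(round(float(g[0]),4),round(float(g[-1]),4)) for g in np.split(y,np.nonzero(np.diff(y)>.004)[0]+1)])
E
```

```text
t: 5.07
tool_pos: [0.4976, -0.1003, 0.1304]
orientation: [-180.0, -0.2, 176.4]
wrist_force: [1.3, -0.6, 1.1]
opening: 0.0759
0.47 [(-0.1003, -0.0953)]
0.48 [(-0.1013, -0.0961)]
0.49 [(-0.102, -0.0966)]
0.5 [(-0.102, -0.0972)]
0.51 [(-0.1029, -0.099)]
0.52 [(-0.1332, -0.122), (-0.1042, -0.0996)]
0.53 [(-0.1323, -0.1246), (-0.1081, -0.0969)]
0.54 [(-0.1338, -0.1246), (-0.1055, -0.0968)]
0.55 [(-0.134, -0.1255), (-0.1068, -0.0981)]
0.56 [(-0.1352, -0.1263), (-0.1075, -0.0987)]
0.57 [(-0.1363, -0.1272), (-0.1082, -0.0993)]
0.58 [(-0.1374, -0.1281), (-0.1089, -0.1005)]
0.59 [(-0.1373, -0.1289), (-0.1095, -0.1011)]
0.6 [(-0.1377, -0.1302), (-0.1102, -0.1024)]
0.61 [(-0.1309, -0.1309), (-0.1118, -0.1037)]
```

View pics/w2.png

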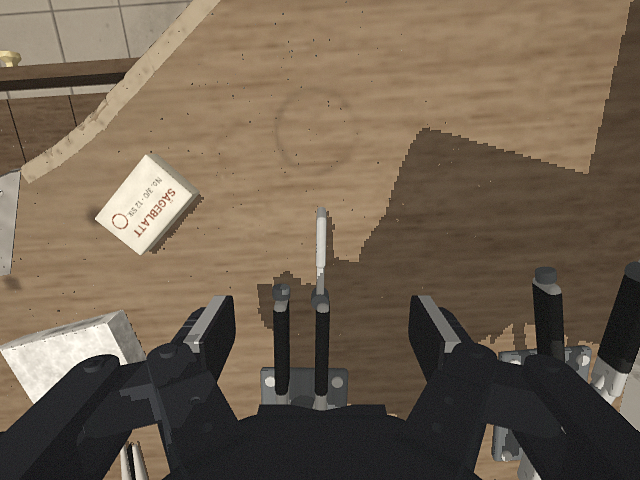

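The wrist view shows the handles holding closed by themselves: 36.5 mm wide, bars at (282,345) and (321,345). The lever lies along the pliers at (320,240), with the tab at x 0.466–0.50 and its right face at y≈-0.1015. Next I close the fingers above and come down to the right of the tab.

```bash
python3 -m pendant '[[[-0.25,-0.3,0],0,255],[[-0.49,-0.62,0],0,255],[[-0.49,-0.62,0],0,255],[[-0.49,-0.62,0],0,255],[[-0.49,-0.62,0],0,255],[[-0.49,-0.62,0],0,255],[[-0.49,-0.62,0],0,255],[[-0.49,-0.62,0],0,255],[[-0.49,-0.62,-0.7],0,255],[[-0.49,-0.62,-1.3],0,255],[[-0.49,-0.62,-1.93],0,255],[[-0.49,-0.62,-1.93],0,255]]' 40 && python3 - <<'E'
from h import *
p,d,c=cap('wrist');cv2.imwrite('pics/w3.png',p[:,:,::-1]);print(monitor.get_state()['tool_pos'])
E
```

```text
t: 6.12
tool_pos: [0.479, -0.1252, 0.0497]
orientation: [179.9, -0.5, 176.4]
wrist_force: [-0.6, 0.4, -0.3]
opening: 0.0002
[ 0.4795395  -0.1254546   0.05151587]
```

View pics/w3.png

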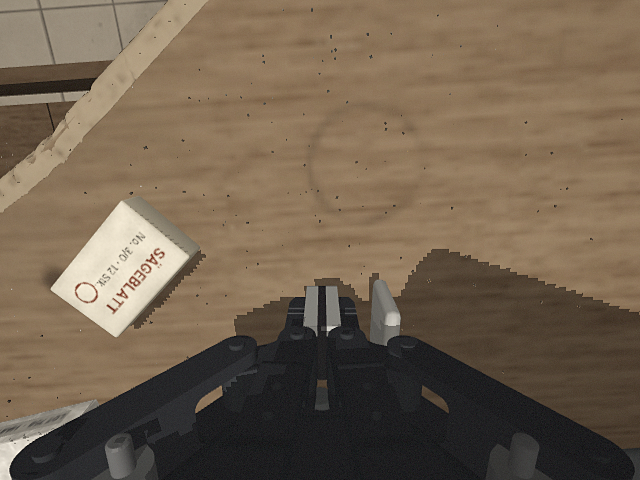

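The closed fingers are at (322,310), with the lever tab free just to their left in the world (pixel (383,310)), and there is no contact force. I'll raise slightly and draw the lever left.

```bash
python3 -m pendant '[[[0,0,0.15],0,255],[[0,0.12,0.15],0,255],[[0,0.24,0.15],0,255],[[0,0.36,0.15],0,255],[[0.02,0.46,0.15],0,255],[[0.02,0.55,0.15],0,255],[[0.02,0.63,0.15],0,255],[[0.03,0.7,0.15],0,255],[[0.03,0.77,0.15],0,255],[[0.03,0.84,0.15],0,255],[[0.03,0.9,0.15],0,255],[[0.03,0.9,0.15],0,255]]' && python3 - <<'E'
from h import *
p,d,c=cap('top');cv2.imwrite('pics/t2.png',cv2.resize(p[140:340,200:460,::-1],None,fx=3,fy=3))
E
```

```text
t: 7.17
tool_pos: [0.4805, -0.0889, 0.0574]
orientation: [180.0, -0.4, 176.4]
wrist_force: [0.4, 0.2, -0.5]
opening: 0.0002
```

View pics/t2.png

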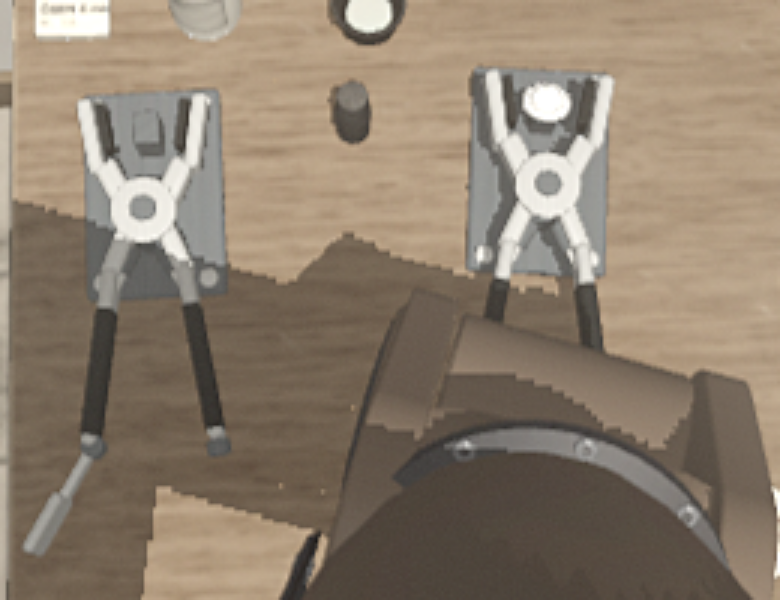

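The top view shows the jaws sprung open again with the cup at (547,103) on its rest. The spare pliers are untouched. Next I retreat and verify.

```bash
python3 -m pendant '[[[0,-0.15,0],0,255],[[0,-0.15,0.6],0,255],[[0,-0.15,1.3],0,255],[[-0.3,0,2],0,255],[[-0.5,0.8,2.7],0,255],[[-0.5,1.7,3.4],0,255],[[-0.5,2.6,4],0,255],[[-0.5,3.5,4.5],0,255],[[-0.5,4.4,4.7],0,255],[[-0.5,5.3,4.7],0,255],[[-0.5,6.2,4.7],0,255],[[-0.5,7,4.7],0,255]]' && python3 -m pendant '[[[0,0.3,0],0,255],[[0,0.3,0],0,255],[[0,0.3,0],0,255],[[0,0.3,0],0,255]]' && python3 - <<'E'
from h import *
p,d,c=cap('top');cv2.imwrite('pics/t3.png',cv2.resize(p[140:340,200:460,::-1],None,fx=3,fy=3))
W=world(d,c);o=np.load('top1.npz');W0=world(o['d'],dict(mtx=o['K'],pose=o['T']))
for V in(W0,W):
    m=(V[:,:,2]>.045)&(V[:,:,2]<.066)
    for x in (.5,.56,.69):
        a=V[m&(abs(V[:,:,0]-x)<.002)&(V[:,:,1]<.12)];y=np.sort(a[:,1])
        if len(y): print(x,[(round(float(g[0]),4),round(float(g[-1]),4)) for g in np.split(y,np.nonzero(np.diff(y)>.006)[0]+1)])
    print('cup',np.median(V[172:177,380:385].reshape(-1,3),0).round(4))
E
```

```text
t: 8.22
tool_pos: [0.4604, 0.1926, 0.2459]
orientation: [179.9, -0.4, 176.5]
wrist_force: [1.5, -0.3, -0.8]
opening: -0.0003
t: 8.55
tool_pos: [0.4605, 0.2036, 0.2458]
orientation: [180.0, -0.4, 176.4]
wrist_force: [-0.9, 0.4, -0.2]
opening: -0.0004
0.5 [(-0.0655, -0.0581), (0.1181, 0.1198)]
0.56 [(-0.1502, -0.1409), (-0.0942, -0.0854), (0.0471, 0.0563), (0.0998, 0.1087)]
0.69 [(-0.1595, -0.1455), (-0.1322, -0.1322), (-0.1112, -0.0989), (-0.0322, -0.0228), (0.0499, 0.0627), (0.0987, 0.1135)]
cup [ 0.6946 -0.1294  0.0461]
0.5 [(-0.0656, -0.0581), (0.1174, 0.1196)]
0.56 [(-0.15, -0.1411), (-0.0943, -0.0854), (0.0472, 0.0563), (0.1, 0.1087)]
0.69 [(-0.1595, -0.1455), (-0.1292, -0.123), (-0.1113, -0.0986), (-0.0306, -0.0228), (0.0499, 0.0625), (0.0996, 0.1138)]
cup [ 0.6944 -0.1292  0.0462]
```

View pics/t3.png

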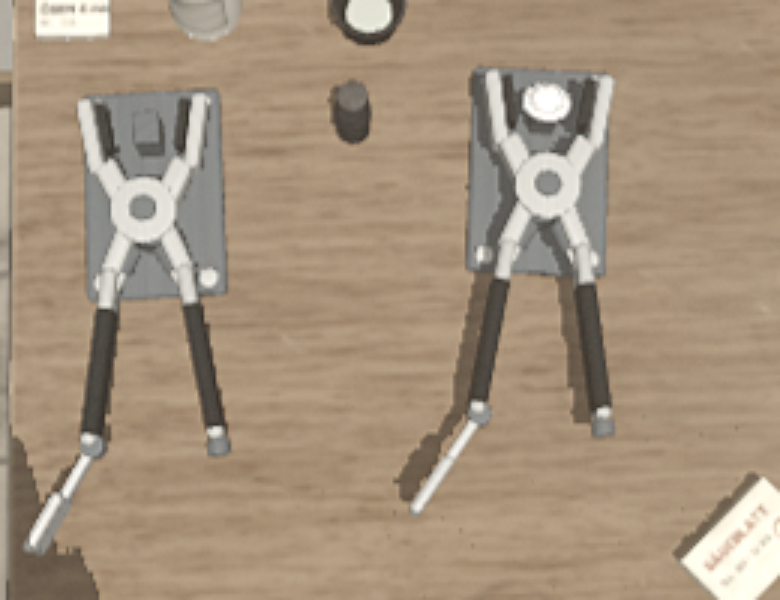

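The pliers are fully open again, lever splayed at (445,465), cup at (547,103) on its rest, and nothing else has moved.

```bash
python3 -c "from plant import sign_off;print(sign_off())"
```

```text
the job is handed in; nothing more can be done
None
```

The job is done and handed in at about 8.6 s of the 32 s allowed.

- **Locking:** I squeezed the handles of the cup pliers to the stop and let go. With the gripper clear, they held by themselves at 36.5 mm outside width (36 expected).
- **Release:** I drew the lever outwards with closed fingers and the pliers sprang fully open. The handles and lever are back within 0.3 mm of where they started.
- **Cup and spare pliers:** The cup is on its rest with no measurable shift (about 0.2 mm). The spare pliers look unchanged, within 1 mm.
- **Gripper:** It finished clear, at z 0.25 m and well to the left. The largest wrist force I read at the end of a move was about 12 N.

Two disagreements turned up on the way. The top and wrist cameras differed by about 2–3 mm on the midline. The gripper also reached its squeezing position about 3 mm off, which I corrected partway through the squeeze. No check failed.

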